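# Back a tape take-up reel off by one ratchet notch

## Task

The tape reel on the hand winder has been wound one notch too tight: let it back one notch and lock it again. Pushing with the fingers only, tip the pawl's red-ended thumb lever over until the pawl is off the ratchet and lies on its stop, push the star handle back most of a notch (the way the pawl was blocking), then tip the pawl's nose down onto the wheel again and gently push the handle on back until the next tooth comes up against the pawl. Leave the tin, the tape, the pliers and the black knob beside the winder where they are.

Things in the scene. Friction and masses are not known exactly. Their poses are not given: they have to be found in the camera images.
- winder: Heavy fixed hand winder, grey base 180 x 140 mm on rubber feet. Origin on the bench below the axle; x along the level axle, away from the operator, y to the operator's left, z up. Front to back: black six-arm star handle (x = -65 mm), steel ratchet wheel (x = -22 to -12), black upright (x = 0 to 8, 192 mm high at the pawl pivot), blue tape reel (x = 26 to 41, top 207 mm high).
- axle (a point): Point on the axle in the ratchet's plane, winder (-17, 0, 118) mm. The ratchet has 12 saw teeth, tip radius 58 mm, root radius 46 mm. Handle, ratchet and reel turn as one.
- wheel (a joint): Turn of handle, ratchet and reel, rad. Growing = backward: the wheel's top goes to winder +y, toward the pawl pivot; the engaged pawl blocks this. One notch = 0.524. 0 = first tooth against the pawl (starts a little below 0), 0.524 = next tooth against it. A drag brake of 0.15 N m (about 2 N at the knobs) keeps it where it is left.
- pawl (a joint): Swing of the pawl, rad. Growing lifts the nose: about 0 = nose down at a tooth's root, up to 0.3 = riding on a tooth, 1.25 = thrown back on its stop pin. It balances at about 0.74: beyond that it falls back onto its stop by its weight, before that onto the wheel. Steel, 90 g, moves very easily (under 1 N).
- pawl_pivot (a point): Axis of the pawl, fixed, at winder (-17, 66, 178) mm, parallel to the axle. The pawl is a bell crank in the ratchet's plane (x = -23 to -11). Down: its nose arm (66 mm long, 10 mm thick) lies level to winder -y, tip over the wheel's top, its thumb lever stands straight up. Thrown back: nose arm up, leaning 20 to 30 degrees to -y, lever lying to +y.
- lever_end (a point): Centre of the red round end (15 mm across, 24 mm long along the axle) of the pawl's thumb lever, 56 mm from the pivot: straight above it with the pawl down, 15 mm higher than it with the pawl thrown back. Moves with the pawl.
- pawl_nose (a point): Lower corner of the tip of the pawl's nose arm, mid-thickness, 67 mm from the pivot. Moves with the pawl.
- handle_knob (a point): Centre of the black ball (19 mm across) of the star-handle arm next to the top, on its winder -y side; 75 mm from the axle, on a straight steel rod 8 mm thick that runs to the hub (radius 19 mm). The six arms are 60 degrees apart. One notch takes this arm from about 15 degrees before the top to 15 degrees past it. Moves with the wheel.
- solder_tin: Round grey tin, 56 mm across, 28 mm high, standing left of the winder; origin at the centre of its underside. To be left alone.
- masking_tape: Roll of beige tape lying flat, 69 mm across, 24 mm high, left of the winder; origin at the centre of its underside. To be left alone.
- flat_pliers: Blue-handled pliers lying flat, 155 mm long, 78 mm wide, 12 mm high, in front of the winder; origin at the centre of its underside. To be left alone.
- knob_part: Black plastic knob standing on end, 29 mm across, 32 mm high, left of the winder; origin at the centre of its underside. To be left alone.

How it is judged:
On the way, in this order (a step that is already met when the one before it is completed fails the run):
1. the pawl is thrown back on its stop, clear of the wheel, before the wheel is turned (value of joint pawl above 1.1 rad and value of joint wheel below 0.06 rad), for 0.2 s.
2. the wheel is pushed back into the next notch while the pawl is clear (value of joint pawl above 1.1 rad and value of joint wheel above 0.15 rad), for 0.1 s.
3. the pawl's nose is down on the wheel again (value of joint pawl below 0.3 rad and value of joint wheel above 0.12 rad), for 0.2 s.
At the end, for the whole second after the job is handed in: The wheel is one notch back with the next tooth against the pawl (0.524 rad, within -0.06/+0.04), the pawl's nose is down at that tooth's root (pawl between -0.05 and 0.06 rad), the wheel is at rest, and the four things around the winder are within 15 mm of where they lay (value of joint wheel between 0.4636 and 0.5636 rad and value of joint pawl between -0.05 and 0.06 rad and velocity of joint wheel between -0.05 and 0.05 rad/s); the robot touches nothing.
It fails at once if the wheel is let back two notches (value of joint wheel above 0.9 rad).
It fails at once if the winder is pushed roughly (more than 40 N) (contact force between the fingers and winder above 40 N).
It fails at once if the winder is pushed with the arm or the gripper's body instead of the fingers (contact force between the arm and winder above 3 N).
It fails at once if one of the things around the winder is lifted or moved more than 15 mm (distance of any of solder_tin, masking_tape, flat_pliers, knob_part from where it was at the start of the episode above 0.015 m).
It also fails if it takes over 58 s, if anything falls off the work surface, if the arm or the gripper's body presses on something with over 40 N, if the wrist force passes 120 N, or if a joint passes its speed limit or range.

## Robot

A 6-joint arm with a two-finger parallel gripper is mounted at the origin on the work surface; the furniture and walls round the work are solid. World frame = base frame: x ahead of the robot, y to its left, z up, the work surface at z = 0. Lengths are in m, angles in rad, forces in N, time in s.
With the tool pointing down it reaches from about 0.35 to 0.775 m from the base axis. Payload 7.3 kg.
Tool frame: the origin (TCP) lies at the centre of the arm's flange, where the gripper is bolted on; the fingertips stand 178 mm ahead of it and the grasp point (between the pads) lies 159 mm ahead of it; z points along the fingers, y is the line along which they close (so a half turn about z gives the same grasp; the last joint's range is limited). The gripper opens to 92 mm and grips with 3 to 60 N. Pads are 19 mm wide; open, the fingers measure 130 mm over their backs; the gripper's body (75 mm by 190 mm) begins 47 mm behind the grasp point.
Start: joints at [1.099, 0.342, 1.524, -0, 1.275, -0.146], TCP at [0.168, 0.497, 0.405] pointing down, gripper open.
Joint ranges: [-2.53, 2.53], [-0.77, 2.02], [0.04, 2.7], [-1, 4.14], [0.28, 2.66], [-3.11, 3.11]. Speed limits (rad/s): [2.57, 2.57, 3.14, 3.14, 3.14, 3.14].

## Interface

Orientations are given as [roll, pitch, yaw] about the fixed x, y, z axes, in that order (R = Rz(yaw) Ry(pitch) Rx(roll)).
In Python, from cell import robot gives the robot as it stands.
- The arm moves only by the tool pendant, called after "Call:" by a JSON object that holds its "op" and its "data". Schema: {"type":"object","properties":{"moves":{"type":"array","items":{"type":"object","properties":{"pos":{"type":"array","items":{"type":"number"},"minItems":3,"maxItems":3},"rot":{"type":"array","items":{"type":"number"},"minItems":3,"maxItems":3}},"additionalProperties":false},"minItems":1,"maxItems":8},"aperture":{"type":"number"},"clamp_n":{"type":"number"},"only":{"type":"string"},"quiet":{"type":"boolean"},"lines":{"type":"string"}},"required":["moves"],"additionalProperties":false}. moves is a list of rows, 1 to 8 of them, each an object with the fields pos (a list: dx, dy, dz in fractions of the full range, 1 being 800 mm), rot (a list: a rotation vector rx, ry, rz in a scale on which 1.0 is pi/2 rad); a field left out counts as zero; each row shifts and turns the commanded pose from where the row before left it, along the tool's axes as they then stand; what a row does not reach is not made up. A row lasts 1/12 s, in which the tool goes at most 0.0417 m and 0.125 rad, less where a joint would pass 70% of its speed; a pose out of reach is approached as far as the arm can. aperture is the finger opening in m, set as the call begins (left out keeps the last). The fingers move at their own pace and stop on an object; clamp_n is the grip in N (left out, the last holds). Time passes only in rows, so rows that do not move let the fingers close. The tool returns the time, the measured TCP pose, the force, the opening and the grip force at its end. only (a regular expression) keeps the lines of the reply that match it, lines (a string "A,B") keeps lines A to B, and quiet returns only ok. No shift or turn number may pass 1 either way. Input that does not fit is refused with a message, and nothing moves.
- robot.observe(): the state, without advancing time (a new reading comes with each control period).
- robot.read_camera(name): name is "side" or "top"; returns a dict with "image" (420x560x3 uint8, red, green, blue), "fx", "fy", "cx", "cy" (pixels), "pose" (4x4, takes a point from camera to world coordinates). Camera axes: x right, y down, z forward; pixel columns grow to the right and rows downward; lengths in m; the calibration is good to about 2 mm. A picture is of the moment at which its call begins. There is no depth.
- robot.hand_in(): hands the job in; it is judged then, once.
The state is a dict: "time": time; "qpos": joint angles; "qvel": joint speeds; "joint_efforts": joint torques, N m; "tool_pos": TCP position; "tool_rot": TCP orientation; "contact_force": force on the tool from outside, world axes, zero at the start; "torque": the same for the moment, N m; "opening": finger opening in m; "grip_force": force on a finger pad.
Only numpy, scipy, OpenCV 4.12 (cv2) and the standard library are available. Lean on these libraries where they do the work, as an engineer would, in place of code of your own. Each camera call takes 0.05 s, during which the arm holds its last target. There are 200 camera calls.

## Working session

There is one attempt and no reset: what is moved stays moved. The work goes in short steps, Python scripts to look and compute and a tool call to move; the robot and the scene stay as the last step left them, time stands still between calls to the robot, and variables do not carry over. Pictures are saved under pics/ and viewed, at most 10 in all, crops included, and the job is handed in when it is done.

```bash
mkdir -p pics; ls
```

Run:
```python
from cell import robot
import cv2, numpy as np
s=robot.observe(); print({k:np.round(v,3) for k,v in s.items()})
for n in("side","top"):
    c=robot.read_camera(n); cv2.imwrite(f"pics/{n}0.png",c["image"][:,:,::-1]); print(n,c["fx"],c["fy"],c["cx"],c["cy"],np.round(c["pose"],4).tolist())
```

```text
pics
{'time': np.float64(0.0), 'qpos': array([ 1.099,  0.343,  1.525, -0.   ,  1.275, -0.146]), 'qvel': array([-0.   ,  0.001, -0.   ,  0.   , -0.   ,  0.   ]), 'joint_efforts': array([-1.0000e-03, -4.3125e+01, -2.4422e+01,  7.2000e-02,  5.6000e-02,
       -0.0000e+00]), 'tool_pos': array([0.168, 0.497, 0.404]), 'tool_rot': array([-3.14 , -0.   ,  2.816]), 'contact_force': array([-0.874, -0.577,  0.073]), 'torque': array([-0.043, -0.014, -0.015]), 'grip_force': np.float64(0.0), 'opening': np.float64(0.092)}
side 466.44223691234174 466.44223691234174 277.1244220692357 212.23609240952453 [[-0.9935, -0.062, 0.0959, 0.3881], [-0.1137, 0.6205, -0.7759, 1.0897], [-0.0114, -0.7817, -0.6235, 0.6725], [0.0, 0.0, 0.0, 1.0]]
top 395.0020802511527 395.0020802511527 275.1499683001781 205.43172921553423 [[0.0132, -0.9877, 0.156, 0.3564], [-0.9999, -0.0132, 0.0009, 0.4622], [0.0012, -0.156, -0.9878, 1.0147], [0.0, 0.0, 0.0, 1.0]]
```

View pics/side0.png

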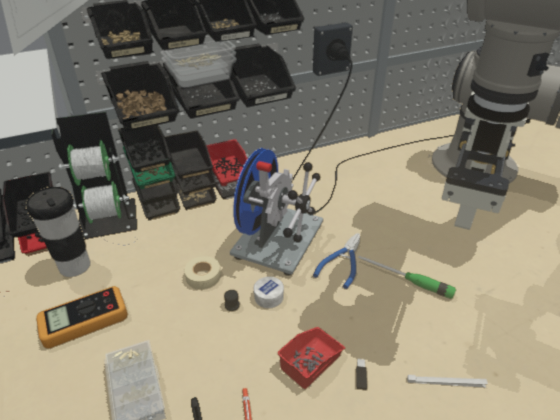

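View pics/top0.png

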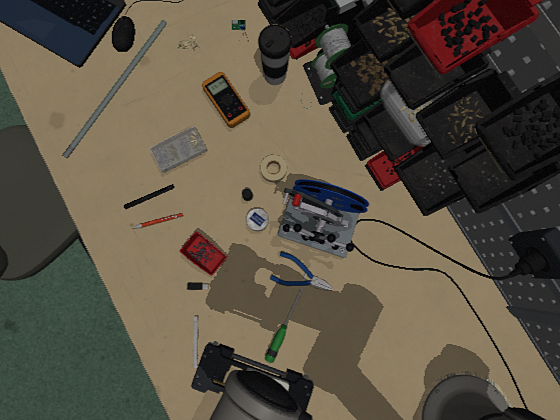

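The side view shows the winder around (280,210), with the red lever end at about (264,167). The top view shows it around (320,215), with the red end at about (298,201). I'll enlarge both.

Run:
```python
import cv2, numpy as np
a=cv2.imread("pics/side0.png")[140:275,225:335]; b=cv2.imread("pics/top0.png")[170:260,265:375]
a=cv2.resize(a,None,fx=3.6,fy=4.4*3.6/4.4,interpolation=3);b=cv2.resize(b,None,fx=3.6,fy=3.6,interpolation=3)
o=np.zeros((600,800,3),np.uint8);o[:a.shape[0],:a.shape[1]]=a;o[:b.shape[0],400:400+b.shape[1]]=b
cv2.imwrite("pics/c1.png",o)
for n in("side0","top0"):
    im=cv2.imread(f"pics/{n}.png").astype(int);B,G,R=im[...,0],im[...,1],im[...,2]
    for nm,m in(("red",(R>120)&(G<70)&(B<70)),("blue",(B>70)&(B>1.7*R)&(B>1.4*G))):
        k,l,st,ce=cv2.connectedComponentsWithStats(m.astype(np.uint8))
        print(n,nm,[(st[i].tolist(),np.round(ce[i],1).tolist()) for i in range(1,k) if st[i,4]>25 and 200<ce[i][0]<380])
```

```text
side0 red [([226, 155, 9, 10, 55], [230.9, 158.9]), ([211, 158, 31, 25, 248], [224.8, 173.0]), ([257, 162, 14, 8, 73], [263.6, 165.5]), ([280, 329, 63, 41, 833], [308.7, 344.2]), ([313, 364, 15, 14, 28], [320.1, 369.9])]
side0 blue [([234, 148, 43, 86, 1138], [250.5, 191.1]), ([315, 249, 31, 25, 102], [328.1, 259.7]), ([345, 277, 7, 9, 31], [348.4, 281.3])]
top0 red [([294, 194, 7, 11, 41], [296.9, 199.1]), ([205, 246, 16, 25, 147], [211.8, 259.4])]
top0 blue [([307, 180, 24, 5, 26], [318.3, 181.5]), ([300, 185, 67, 24, 86], [335.1, 193.8]), ([280, 253, 33, 26, 137], [297.6, 263.4]), ([270, 276, 9, 6, 28], [274.3, 278.6])]
```

View pics/c1.png

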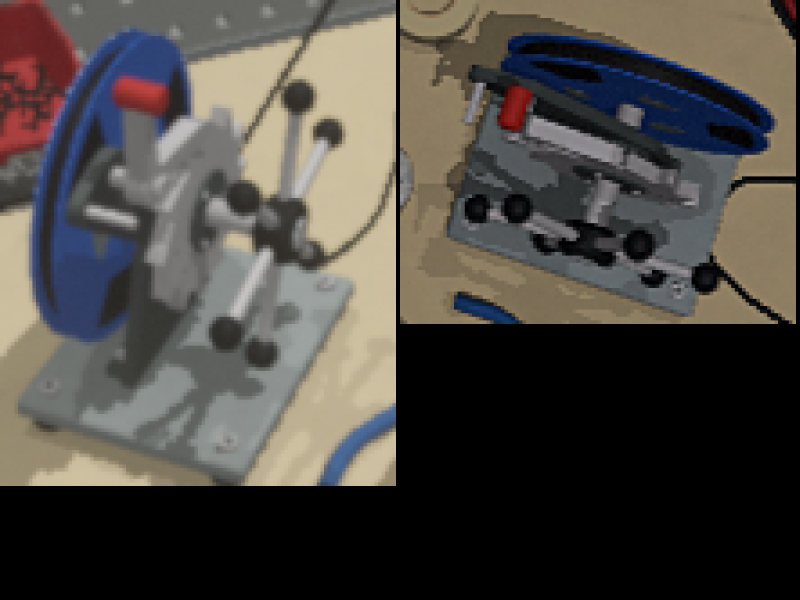

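The enlargement shows the red end up top with the pawl down, and all six knobs readable in both views. The arm next to the top is at crop (298,97) in the side view and (640,243) in the top view. I'll triangulate these and fit the winder's position and yaw.

Create h.py:
```python
import numpy as np
from scipy.optimize import least_squares
from scipy.spatial.transform import Rotation as Rn
C={"side":(466.4422,277.1244,212.2361,np.array([[-0.9935,-0.062,0.0959,0.3881],[-0.1137,0.6205,-0.7759,1.0897],[-0.0114,-0.7817,-0.6235,0.6725],[0,0,0,1]])),
"top":(395.0021,275.15,205.4317,np.array([[0.0132,-0.9877,0.156,0.3564],[-0.9999,-0.0132,0.0009,0.4622],[0.0012,-0.156,-0.9878,1.0147],[0,0,0,1]]))}
def proj(n,P):
    f,cx,cy,T=C[n]; p=(np.asarray(P)-T[:3,3])@T[:3,:3]; return np.stack([cx+f*p[...,0]/p[...,2],cy+f*p[...,1]/p[...,2]],-1)
def tri(a,b):
    return least_squares(lambda P:np.r_[proj("side",P)-a,proj("top",P)-b],[.42,.33,.15])
def W(p,w):  # winder->world
    c,s=np.cos(p[2]),np.sin(p[2]); w=np.asarray(w); return np.stack([p[0]+c*w[...,0]-s*w[...,1],p[1]+s*w[...,0]+c*w[...,1],w[...,2]],-1)
def invW(p,P):
    d=np.asarray(P)-np.array([p[0],p[1],0]); c,s=np.cos(p[2]),np.sin(p[2]); return np.stack([c*d[...,0]+s*d[...,1],-s*d[...,0]+c*d[...,1],d[...,2]],-1)
```

Run:
```python
from h import *
cv=lambda u,ox,oy:np.array([(u[0]+.5)/3.6-.5+ox,(u[1]+.5)/3.6-.5+oy])
S={-15:(298,97),-75:(328,132),45:(243,196),105:(228,333),165:(262,353)}
Tt={-15:(640,243),-75:(706,277),45:(516,208),105:(477,208),165:(545,240)}
s={k:cv(v,225,140) for k,v in S.items()}; t={k:cv((v[0]-400,v[1]),265,170) for k,v in Tt.items()}
rs,rt=cv((141,95),225,140),cv((115,108),265,170)
for k in s:
    r=tri(s[k],t[k]); print(k,np.round(r.x,4),np.abs(r.fun).max().round(2))
r=tri(rs,rt);print("red",r.x.round(4),np.abs(r.fun).max())
def pts(p):
    a=np.radians(list(s))+p[3]; return W(p,np.stack([0*a-.065,.075*np.sin(a),.118+.075*np.cos(a)],-1)),W(p,[-.017,.066,.234])
def f(p):
    K,L=pts(p); return np.r_[(proj("side",K)-list(s.values())).ravel(),(proj("top",K)-list(t.values())).ravel(),proj("side",L)-rs,proj("top",L)-rt]
q=least_squares(f,[.42,.33,-.26,0]);print(q.x.round(4),q.fun.round(1));np.save("p.npy",q.x)
```

```text
-15 [0.4212 0.3447 0.189 ] 0.02
-75 [0.4054 0.2965 0.1353] 0.14
45 [0.4431 0.416  0.175 ] 0.44
105 [0.4491 0.4371 0.1023] 0.06
165 [0.4341 0.3891 0.0472] 0.19
red [0.4925 0.4201 0.2344] 0.24576143899662384
[ 0.49    0.3488 -0.2911 -0.0493] [-0.   0.  -0.6  0.8  0.9  0.6  0.1  0.2 -0.   0.3 -0.3  0.  -0.4 -0.7
  0.1  0.  -0.2  0.2 -0.1 -0.3  0.3 -0.8  1.6 -0.3]
```

Add to h.py:
```python
def go(*targets):
    from cell import robot
    p=np.load("p.npy"); s=robot.observe(); R=Rn.from_euler("xyz",s["tool_rot"]); pos=np.array(s["tool_pos"])
    tip=pos+R.apply([0,0,.178]); print("t",round(float(s["time"]),2),"tip in winder mm",(invW(p,tip)*1e3).round(1),"F winder",invW([0,0,p[2]],s["contact_force"]).round(1))
    Rt=Rn.from_euler("xyz",[np.pi,0,np.pi+p[2]]); print("rotvec tool",(R.inv()*Rt).as_rotvec().round(3))
    for t in targets:
        P=W(p,np.array(t)/1e3); print(t,"delta tool mm (aligned)",(Rt.inv().apply(P-tip)*1e3).round(1)); tip=P
```

Run:
```python
from h import *
go((-17,24,245),(-17,24,215),(-17,75,215))
```

```text
t 0.1 tip in winder mm [-351.2   49.6  226.1] F winder [-0.6  0.6  0.3]
rotvec tool [-0.001 -0.    -0.035]
(-17, 24, 245) delta tool mm (aligned) [-334.2  -25.6  -18.9]
(-17, 24, 215) delta tool mm (aligned) [ 0. -0. 30.]
(-17, 75, 215) delta tool mm (aligned) [ 0. 51.  0.]
```

Careful with the scale: shifts go in shares of 800 mm and turns go in shares of pi/2 rad. That gives: -0.03 m / 0.8 = -0.0375, -0.01 m / 0.8 = -0.0125, -0.035 rad / 1.5708 = -0.0223.

Call:
{"op": "pendant", "data": {"moves": [{"pos": [-0.0125, -0.0038, -0.0375], "rot": [0, 0, -0.0223]}, {"pos": [-0.0375, -0.0038, 0]}, {"pos": [-0.0375, -0.0038, 0]}, {"pos": [-0.0375, -0.0038, 0]}, {"pos": [-0.0375, -0.0038, 0]}, {"pos": [-0.0375, -0.0038, 0]}, {"pos": [-0.0375, -0.0038, 0]}, {"pos": [-0.0375, -0.0038, 0]}], "aperture": 0, "clamp_n": 20}}

```text
time: 0.77
tool_pos: [0.3729, 0.4102, 0.4344]
tool_rot: [-3.141, -0.0, 2.851]
contact_force: [0.7, 0.4, -0.1]
opening: 0.0428
grip_force: 0.0
```

Call:
{"op": "pendant", "data": {"moves": [{"pos": [-0.0375, 0, 0]}, {"pos": [-0.0375, 0, 0]}, {"pos": [-0.0375, 0, 0]}, {"pos": [-0.025, 0, 0]}, {}, {}]}}

```text
time: 1.27
tool_pos: [0.4778, 0.379, 0.4337]
tool_rot: [-3.14, -0.001, 2.849]
contact_force: [-0.3, -0.1, 0.5]
opening: 0.0031
grip_force: 0.0
```

Run:
```python
from h import *
go((-17,24,215))
```

```text
t 1.27 tip in winder mm [-20.7  25.2 255.7] F winder [-0.3 -0.2  0.5]
rotvec tool [-0.001 -0.001 -0.002]
(-17, 24, 215) delta tool mm (aligned) [-3.7 -1.2 40.7]
```

Converted, 0.02 m / 0.8 = 0.025, 0.012 m / 0.8 = 0.015.

Call:
{"op": "pendant", "data": {"moves": [{"pos": [-0.005, 0, 0.025]}, {"pos": [0, 0, 0.025]}, {}, {"pos": [0, 0.015, 0]}, {"pos": [0, 0.01, 0]}, {"pos": [0, 0.01, 0]}, {"pos": [0, 0.01, 0]}, {"pos": [0, 0.01, 0]}]}}

```text
time: 1.93
tool_pos: [0.4933, 0.4215, 0.3953]
tool_rot: [3.141, 0.0, 2.851]
contact_force: [0.1, 0.4, 0.9]
opening: 0.0001
grip_force: 0.1
```

Call:
{"op": "pendant", "data": {"moves": [{"pos": [0, 0.01, 0]}, {"pos": [0, 0.01, 0]}, {"pos": [0, 0.005, 0]}, {}, {}, {}, {}]}}

```text
time: 2.52
tool_pos: [0.4993, 0.4393, 0.3949]
tool_rot: [-3.142, 0.0, 2.85]
contact_force: [0.1, -0.4, 1.0]
opening: 0.0006
grip_force: 0.0
```

Run:
```python
from h import *
go((-17,85,215))
from cell import robot; import cv2
o=np.zeros((600,800,3),np.uint8)
for i,(n,y,x,k) in enumerate((("side",120,200,400/140),("top",160,250,400/140))):
    im=robot.read_camera(n)["image"][y:y+140,x:x+140,::-1]; o[:400,400*i:400*i+400]=cv2.resize(im,(400,400),interpolation=3)
cv2.imwrite("pics/c2.png",o)
```

```text
t 2.52 tip in winder mm [-17.1  89.4 216.9] F winder [ 0.2 -0.3  1. ]
rotvec tool [-0.  0. -0.]
(-17, 85, 215) delta tool mm (aligned) [-0.1 -4.4  1.9]
```

View pics/c2.png

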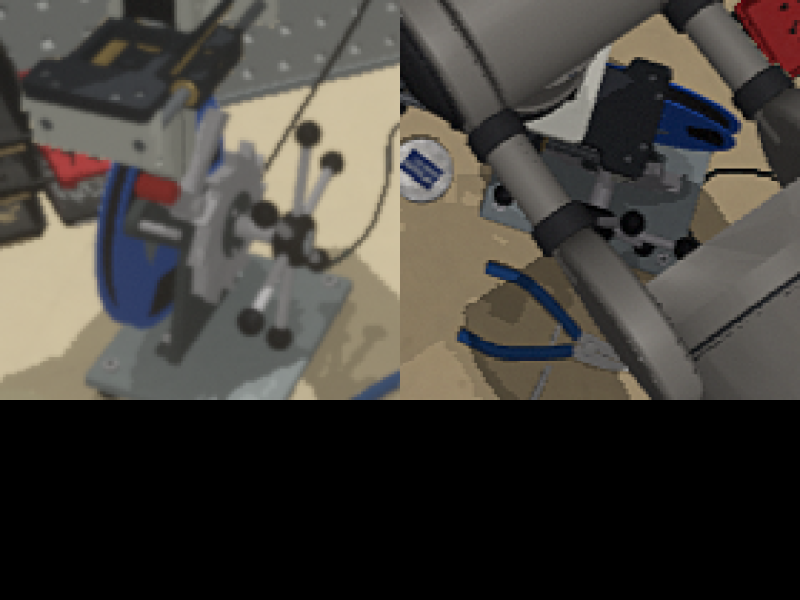

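Side view: the red end now lies low at crop (160,188), and the nose arm stands up at (205,150), so the pawl has been thrown back. The knobs haven't moved. I'll check that against the predicted pixel and plan the handle push.

Run:
```python
from h import *
p=np.load("p.npy")
for th in(.9,1.1,1.25): print(th,proj("side",W(p,[-.017,.066+.056*np.sin(th),.178+.056*np.cos(th)])).round(1),"seen 256,186")
go((-17,89,265),(-69,-60,265),(-69,-60,184),(-69,-18,184))
```

```text
0.9 [253.7 188.9] seen 256,186
1.1 [252.4 195.4] seen 256,186
1.25 [251.8 200.1] seen 256,186
t 2.62 tip in winder mm [-17.1  89.4 216.9] F winder [ 0.1  1.2 -1.5]
rotvec tool [ 0.  0. -0.]
(-17, 89, 265) delta tool mm (aligned) [ -0.1  -0.4 -48.1]
(-69, -60, 265) delta tool mm (aligned) [  52. -149.   -0.]
(-69, -60, 184) delta tool mm (aligned) [ 0. -0. 81.]
(-69, -18, 184) delta tool mm (aligned) [-0. 42.  0.]
```

Add to h.py:
```python
def red():
    from cell import robot; import cv2
    im=robot.read_camera("side")["image"].astype(int); R,G,B=im[...,0],im[...,1],im[...,2]
    m=((R>110)&(G<75)&(B<75)).astype(np.uint8); m[:,:243]=0;m[:,300:]=0;m[:150]=0;m[230:]=0
    k,l,st,ce=cv2.connectedComponentsWithStats(m); print("red",[(st[i].tolist(),ce[i].round(1).tolist()) for i in range(1,k) if st[i,4]>8])
    return im
```

Run:
```python
from h import *; import cv2
im=red()[130:230,210:330,::-1].astype(np.uint8); cv2.imwrite("pics/c3.png",cv2.resize(im,None,fx=5,fy=5,interpolation=3))
```

```text
red [([248, 181, 13, 9, 74], [254.1, 185.1])]
```

View pics/c3.png

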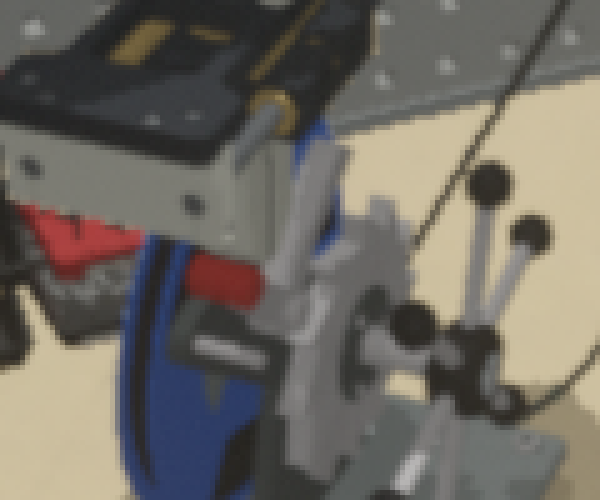

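The red end is at (254,185), which corresponds to about 0.8 rad. The lever isn't on its stop yet, so I'll push further.

Converted, 0.006 m / 0.8 = 0.0075, 0.004 m / 0.8 = 0.005.

Call:
{"op": "pendant", "data": {"moves": [{"pos": [0, 0.0075, 0]}, {"pos": [0, 0.0075, 0]}, {"pos": [0, 0.005, 0]}, {}, {}, {}]}}

```text
time: 3.17
tool_pos: [0.5038, 0.4551, 0.3945]
tool_rot: [-3.141, -0.0, 2.851]
contact_force: [-0.1, 0.6, -0.2]
opening: 0.0006
grip_force: 0.0
```

Run:
```python
from h import *
red();go((-17,89,265))
```

```text
red [([245, 194, 14, 9, 80], [251.4, 197.6])]
t 3.22 tip in winder mm [-17.3 105.6 216.6] F winder [-0.3  0.1 -0.4]
rotvec tool [-0. -0.  0.]
(-17, 89, 265) delta tool mm (aligned) [ -0.3 -16.6 -48.4]
```

Converted, -0.03 m / 0.8 = -0.0375, -0.025 m / 0.8 = -0.0313.

Call:
{"op": "pendant", "data": {"moves": [{"pos": [0, 0, -0.0313]}, {"pos": [0, 0, -0.0313]}, {"pos": [0.025, -0.0375, 0]}, {"pos": [0.025, -0.0375, 0]}, {"pos": [0.015, -0.0375, 0]}, {"pos": [0, -0.0375, 0]}, {"pos": [0, -0.0375, 0]}, {"pos": [0, -0.0213, 0]}]}}

```text
time: 3.88
tool_pos: [0.4047, 0.3077, 0.4452]
tool_rot: [-3.141, 0.0, 2.851]
contact_force: [0.6, 0.8, 0.9]
opening: 0.0003
grip_force: 0.0
```

Call:
{"op": "pendant", "data": {"moves": [{}, {}]}}

```text
time: 4.05
tool_pos: [0.4061, 0.3094, 0.4455]
tool_rot: [3.14, 0.001, 2.849]
contact_force: [0.8, 0.2, 0.6]
opening: 0.0001
grip_force: 0.0
```

Run:
```python
from h import *
red();go((-69,-60,184))
```

```text
red [([243, 150, 4, 10, 15], [244.3, 154.7]), ([245, 197, 15, 10, 90], [251.6, 201.7])]
t 4.1 tip in winder mm [-68.9 -60.8 267.2] F winder [ 0.2 -0.3 -0.9]
rotvec tool [ 0.001  0.001 -0.   ]
(-69, -60, 184) delta tool mm (aligned) [ 0.1  0.8 83.2]
```

The red end is at (251.6,201.7), which matches the prediction for the stop. Next I lower beside the knob and push.

Converted, 0.03 m / 0.8 = 0.0375, 0.023 m / 0.8 = 0.0288.

Call:
{"op": "pendant", "data": {"moves": [{"pos": [0, 0, 0.0375]}, {"pos": [0, 0, 0.0375]}, {"pos": [0, 0, 0.0288]}, {}, {}, {"pos": [0, 0.01, 0]}, {"pos": [0, 0.01, 0]}, {"pos": [0, 0.01, 0]}]}}

```text
time: 4.77
tool_pos: [0.4137, 0.3337, 0.3649]
tool_rot: [3.14, 0.003, 2.851]
contact_force: [-6.2, -8.6, 28.6]
opening: 0.0008
grip_force: 13.7
```

Call:
{"op": "pendant", "data": {"moves": [{"pos": [0, 0.0075, 0]}, {"pos": [0, 0.0075, 0]}, {}]}}

```text
time: 5.02
tool_pos: [0.4173, 0.3466, 0.3677]
tool_rot: [3.132, 0.007, 2.852]
contact_force: [-3.0, -3.2, 21.2]
opening: 0.0007
grip_force: 8.5
```

Run:
```python
from h import *; import cv2
im=red()[130:250,210:350,::-1].astype(np.uint8); cv2.imwrite("pics/c4.png",cv2.resize(im,None,fx=5,fy=5,interpolation=3)); go((-69,-18,184))
```

```text
red [([243, 150, 4, 9, 14], [244.2, 154.4]), ([245, 197, 15, 10, 94], [251.6, 201.8])]
t 5.07 tip in winder mm [-67.8 -21.7 189.5] F winder [-3.5 -1.1 21.2]
rotvec tool [0.009 0.007 0.001]
(-69, -18, 184) delta tool mm (aligned) [1.2 3.7 5.5]
```

View pics/c4.png

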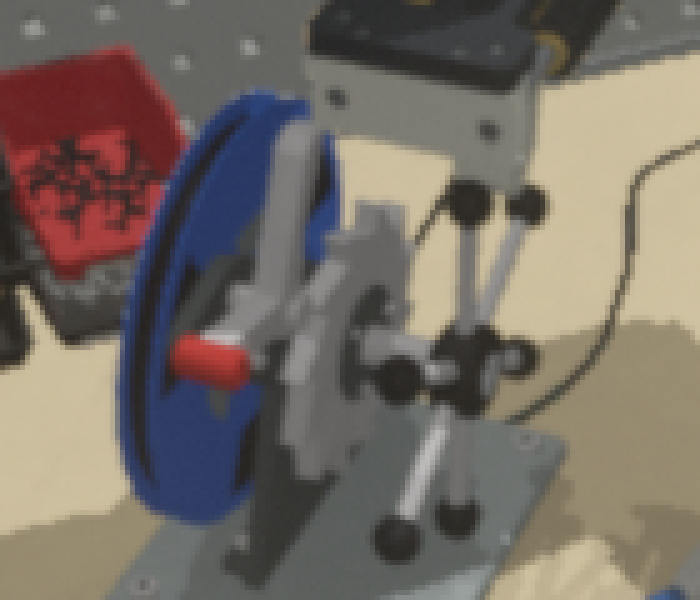

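The side view shows the top knob at crop (469,203), i.e. px (304,170.5), so the wheel has moved part of a notch. The upward force means the fingertip's bevel is riding on the ball. I'll back off and come in lower.

Converted, -0.014 m / 0.8 = -0.0175, -0.006 m / 0.8 = -0.0075.

Call:
{"op": "pendant", "data": {"moves": [{"pos": [0, -0.0075, -0.0063]}, {"pos": [0, -0.015, 0]}, {"pos": [0, -0.0175, 0]}, {}, {}]}}

```text
time: 5.48
tool_pos: [0.4076, 0.3141, 0.3678]
tool_rot: [3.14, 0.001, 2.85]
contact_force: [-0.6, -0.1, -0.6]
opening: 0.0007
grip_force: 0.0
```

Add to h.py:
```python
def knob(w):
    p=np.load("p.npy"); a=np.radians(-15)+w; K=W(p,[-.065,.075*np.sin(a),.118+.075*np.cos(a)]); return [proj(n,K).round(1).tolist() for n in("side","top")]
def wheel():
    # wheel angle from the lower two knobs and +y one, dark blobs in the side view nearest to prediction
    from cell import robot; import cv2
    p=np.load("p.npy"); im=robot.read_camera("side")["image"]; m=(im.max(2)<60).astype(np.uint8)
    m=cv2.morphologyEx(m,cv2.MORPH_OPEN,cv2.getStructuringElement(2,(5,5)))
    k,l,st,ce=cv2.connectedComponentsWithStats(m); ce=np.array([ce[i] for i in range(1,k) if 25<st[i,4]<110])
    for d in(-15,-75,45,105,165):
        g=np.linspace(-.15,.8,191); a=np.radians(d)+g; P=proj("side",W(p,np.stack([0*a-.065,.075*np.sin(a),.118+.075*np.cos(a)],-1)))
        D=np.linalg.norm(P[:,None]-ce[None],axis=2); i,j=np.unravel_index(D.argmin(),D.shape); print("arm",d,"wheel",g[i].round(3),"miss px",D[i,j].round(1),ce[j].round(1))
```

Run:
```python
from h import *
wheel(); go((-69,-60,162))
```

```text
arm -15 wheel 0.23 miss px 0.5 [303.2 170.3]
arm -75 wheel 0.25 miss px 0.4 [314.6 170.3]
arm 45 wheel 0.24 miss px 1.0 [289.1 206.2]
arm 105 wheel 0.195 miss px 0.7 [288.6 237.6]
arm 165 wheel 0.2 miss px 0.4 [301. 234.]
t 5.53 tip in winder mm [-68.8 -56.3 189.6] F winder [0.1 0.  1.2]
rotvec tool [0.002 0.001 0.   ]
(-69, -60, 162) delta tool mm (aligned) [ 0.2 -3.7 27.6]
```

Converted, 0.01 m / 0.8 = 0.0125, 0.006 m / 0.8 = 0.0075.

Call:
{"op": "pendant", "data": {"moves": [{"pos": [0, 0.0125, 0]}, {"pos": [0, 0, 0.0125]}, {"pos": [0, 0, 0.0125]}, {}, {"pos": [0, 0.0075, 0]}, {"pos": [0, 0.0075, 0]}, {"pos": [0, 0.005, 0]}, {}]}}

```text
time: 6.2
tool_pos: [0.4151, 0.3395, 0.347]
tool_rot: [3.141, 0.001, 2.851]
contact_force: [0.8, 0.2, -0.3]
opening: 0.0006
grip_force: 0.0
```

Run:
```python
from h import *
wheel(); red(); go((-69,-18,169))
```

```text
arm -15 wheel 0.8 miss px 14.5 [303.2 199.4]
arm -75 wheel -0.15 miss px 23.0 [303.2 199.4]
arm 45 wheel 0.23 miss px 0.8 [289.4 205.7]
arm 105 wheel 0.215 miss px 0.4 [289.  237.9]
arm 165 wheel 0.19 miss px 0.6 [301.  234.2]
red [([243, 150, 4, 9, 14], [244.2, 154.4]), ([245, 197, 15, 10, 94], [251.6, 201.8])]
t 6.3 tip in winder mm [-69.2 -31.  168.9] F winder [-0.4  0.5  0.5]
rotvec tool [0.    0.    0.001]
(-69, -18, 169) delta tool mm (aligned) [-0.2 13.  -0.1]
```

Converted, 0.005 m / 0.8 = 0.0063.

Call:
{"op": "pendant", "data": {"moves": [{"pos": [0, 0.0063, 0]}, {"pos": [0, 0.0063, 0]}, {"pos": [0, 0.0063, 0]}, {}, {}]}}

```text
time: 6.72
tool_pos: [0.4191, 0.3534, 0.3466]
tool_rot: [3.141, 0.0, 2.851]
contact_force: [0.1, -0.5, -0.9]
opening: 0.0005
grip_force: 0.0
```

Run:
```python
from h import *
wheel(); go((-69,-18,169))
```

```text
arm -15 wheel 0.8 miss px 17.9 [302.2 203.8]
arm -75 wheel -0.15 miss px 27.3 [302.2 203.8]
arm 45 wheel 0.415 miss px 0.9 [287.9 213.1]
arm 105 wheel 0.37 miss px 0.4 [290.2 239.8]
arm 165 wheel -0.15 miss px 6.0 [290.2 239.8]
t 6.77 tip in winder mm [-69.3 -16.1 168.5] F winder [-0.7 -0.1 -0.6]
rotvec tool [ 0.    -0.     0.001]
(-69, -18, 169) delta tool mm (aligned) [-0.3 -1.9 -0.5]
```

The wheel is at about 0.39 rad, with no load on the finger. Next I bring the pawl's nose down.

Converted, -0.035 m / 0.8 = -0.0438, -0.03 m / 0.8 = -0.0375.

Call:
{"op": "pendant", "data": {"moves": [{"pos": [0, -0.0075, 0]}, {"pos": [0, 0, -0.0375]}, {"pos": [0, 0, -0.0438]}, {"pos": [0, 0, -0.0438]}, {"pos": [-0.0125, 0.025, 0]}, {"pos": [-0.0125, 0.0375, 0]}, {"pos": [-0.02, 0.0375, 0]}, {"pos": [-0.02, 0.0375, 0]}]}}

```text
time: 7.43
tool_pos: [0.4991, 0.4382, 0.4474]
tool_rot: [3.141, 0.001, 2.851]
contact_force: [0.5, 0.3, 0.1]
opening: 0.0003
grip_force: 0.0
```

Call:
{"op": "pendant", "data": {"moves": [{}, {}]}}

```text
time: 7.6
tool_pos: [0.4996, 0.4382, 0.4443]
tool_rot: [-3.139, -0.002, 2.851]
contact_force: [-0.3, -1.0, 0.1]
opening: 0.0008
grip_force: 0.0
```

Run:
```python
from h import *
wheel(); red(); go((-17,86,216))
```

```text
arm -15 wheel 0.41 miss px 0.3 [300.7 174.5]
arm -75 wheel 0.435 miss px 0.4 [313.5 167.5]
arm 45 wheel 0.42 miss px 1.0 [287.8 213.3]
arm 105 wheel 0.37 miss px 0.4 [290.2 239.8]
arm 165 wheel -0.15 miss px 6.0 [290.2 239.8]
red [([243, 150, 4, 9, 14], [244.2, 154.4]), ([245, 197, 15, 10, 98], [251.8, 201.7])]
t 7.7 tip in winder mm [-17.5  86.9 268.4] F winder [-0.2 -0.2  1.2]
rotvec tool [-0.001 -0.001  0.   ]
(-17, 86, 216) delta tool mm (aligned) [-0.5 -0.9 52.4]
```

Converted, 0.026 m / 0.8 = 0.0325, -0.007 m / 0.8 = -0.0088.

Call:
{"op": "pendant", "data": {"moves": [{"pos": [0, 0, 0.0325]}, {"pos": [0, 0, 0.0325]}, {}, {"pos": [0, -0.0088, 0]}, {"pos": [0, -0.0088, 0]}, {"pos": [0, -0.0088, 0]}, {"pos": [0, -0.0088, 0]}, {"pos": [0, -0.0088, 0]}]}}

```text
time: 8.37
tool_pos: [0.4884, 0.4033, 0.3963]
tool_rot: [3.14, 0.002, 2.851]
contact_force: [0.1, -0.7, 0.3]
opening: 0.0006
grip_force: 0.1
```

Call:
{"op": "pendant", "data": {"moves": [{"pos": [0, -0.0088, 0]}, {"pos": [0, -0.0088, 0]}, {"pos": [0, -0.0063, 0]}, {}, {}, {}]}}

```text
time: 8.87
tool_pos: [0.4833, 0.3861, 0.3947]
tool_rot: [3.141, 0.0, 2.851]
contact_force: [0.2, -0.8, 0.3]
opening: -0.0003
grip_force: 0.0
```

Run:
```python
from h import *
wheel(); red(); go((-17,30,265))
```

```text
arm -15 wheel 0.41 miss px 0.5 [300.6 174.5]
arm -75 wheel 0.435 miss px 0.4 [313.5 167.5]
arm 45 wheel 0.42 miss px 1.0 [287.8 213.3]
arm 105 wheel 0.37 miss px 0.4 [290.2 239.8]
arm 165 wheel -0.15 miss px 6.0 [290.2 239.8]
red [([248, 181, 15, 10, 95], [254.9, 185.3])]
t 8.97 tip in winder mm [-17.3  34.  216.6] F winder [ 0.1 -0.2  0.3]
rotvec tool [ 0.    -0.     0.001]
(-17, 30, 265) delta tool mm (aligned) [ -0.3  -4.  -48.4]
```

Converted, -0.006 m / 0.8 = -0.0075, -0.004 m / 0.8 = -0.005.

Call:
{"op": "pendant", "data": {"moves": [{"pos": [0, -0.0075, 0]}, {"pos": [0, -0.0075, 0]}, {"pos": [0, -0.0075, 0]}, {"pos": [0, -0.005, 0]}, {}, {}, {}]}}

```text
time: 9.55
tool_pos: [0.4769, 0.3649, 0.3949]
tool_rot: [3.141, 0.0, 2.851]
contact_force: [0.3, 0.5, 0.1]
opening: 0.0
grip_force: 0.0
```

Run:
```python
from h import *; import cv2
wheel(); im=red()[130:250,210:350,::-1].astype(np.uint8); cv2.imwrite("pics/c5.png",cv2.resize(im,None,fx=5,fy=5,interpolation=3)); go((-17,12,265))
```

```text
arm -15 wheel 0.41 miss px 0.6 [300.5 174.5]
arm -75 wheel 0.435 miss px 0.4 [313.5 167.5]
arm 45 wheel 0.43 miss px 1.0 [287.8 213.7]
arm 105 wheel 0.37 miss px 0.4 [290.2 239.8]
arm 165 wheel -0.15 miss px 6.0 [290.2 239.8]
red [([243, 150, 4, 9, 14], [244.2, 154.4]), ([252, 171, 14, 10, 79], [258.1, 174.9])]
t 9.65 tip in winder mm [-17.2  11.8 216.7] F winder [ 0.4 -0.2  0.2]
rotvec tool [0. 0. 0.]
(-17, 12, 265) delta tool mm (aligned) [ -0.2   0.2 -48.3]
```

View pics/c5.png

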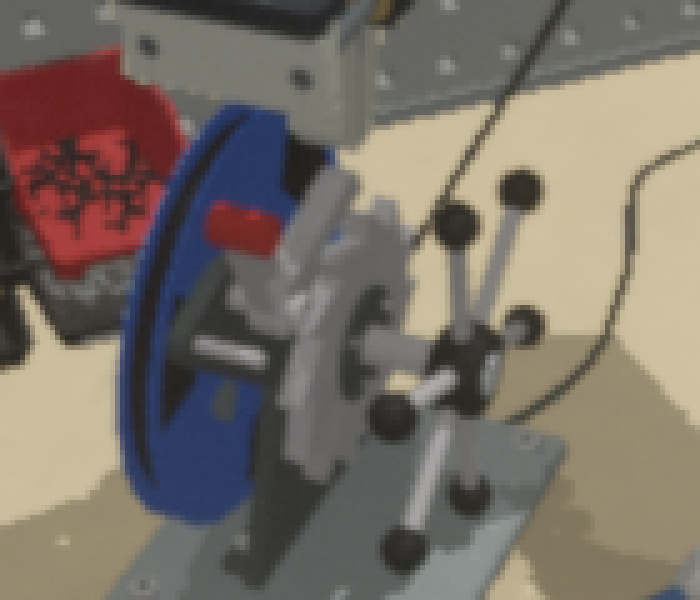

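The pawl is part-way down at about 0.5 rad, with the red end at (258,175). I'll see whether it's still falling.

Call:
{"op": "pendant", "data": {"moves": [{}, {}, {}]}}

```text
time: 9.9
tool_pos: [0.4769, 0.365, 0.3947]
tool_rot: [3.142, -0.0, 2.851]
contact_force: [0.1, -0.1, 0.1]
opening: 0.0009
grip_force: 0.0
```

Run:
```python
from h import *
red()
p=np.load("p.npy")
for th in(0,.15,.3,.5,.6,.7): print(th,proj("side",W(p,[-.017,.066+.056*np.sin(th),.178+.056*np.cos(th)])).round(1))
```

```text
red [([243, 150, 4, 10, 15], [244.3, 154.7]), ([257, 163, 13, 7, 71], [262.9, 165.9])]
0 [264.1 165.2]
0.15 [262.1 168. ]
0.3 [260.2 171.4]
0.5 [257.7 176.6]
0.6 [256.6 179.5]
0.7 [255.5 182.6]
```

The red end is at (262.9,165.9), so the nose is down (≈0). Now I push the handle on to the tooth.

Converted, -0.025 m / 0.8 = -0.0313, 0.02 m / 0.8 = 0.025.

Call:
{"op": "pendant", "data": {"moves": [{"pos": [0, 0, -0.0313]}, {"pos": [0, 0, -0.0313]}, {"pos": [0.025, -0.0188, 0]}, {"pos": [0.025, -0.015, 0]}, {"pos": [0.015, -0.015, 0]}, {}, {}]}}

```text
time: 10.53
tool_pos: [0.4155, 0.3424, 0.4453]
tool_rot: [3.141, 0.001, 2.851]
contact_force: [1.0, 1.0, 0.3]
opening: 0.0007
grip_force: 0.0
```

Run:
```python
from h import *
go((-69,-27,169))
```

```text
t 10.53 tip in winder mm [-69.4 -27.3 267.3] F winder [0.6 1.2 0.3]
rotvec tool [0.001 0.001 0.001]
(-69, -27, 169) delta tool mm (aligned) [-0.4  0.3 98.3]
```

Converted, 0.03 m / 0.8 = 0.0375, 0.008 m / 0.8 = 0.01.

Call:
{"op": "pendant", "data": {"moves": [{"pos": [0, 0, 0.0375]}, {"pos": [0, 0, 0.0375]}, {"pos": [0, 0, 0.0375]}, {"pos": [0, 0, 0.01]}, {}, {"pos": [0, 0.0063, 0]}, {"pos": [0, 0.0063, 0]}, {}]}}

```text
time: 11.2
tool_pos: [0.4196, 0.3532, 0.3486]
tool_rot: [3.138, 0.003, 2.851]
contact_force: [-0.6, -0.3, 0.7]
opening: 0.0004
grip_force: 0.0
```

Call:
{"op": "pendant", "data": {"moves": [{"pos": [0, 0.0025, 0]}, {"pos": [0, 0.0025, 0]}, {"pos": [0, 0.0025, 0]}, {}]}}

```text
time: 11.53
tool_pos: [0.4206, 0.358, 0.3472]
tool_rot: [3.141, 0.001, 2.851]
contact_force: [0.7, -0.5, 0.9]
opening: 0.0003
grip_force: 0.3
```

Run:
```python
from h import *
wheel(); red(); go((-69,-7,169))
```

```text
arm -15 wheel 0.8 miss px 15.6 [302.  201.3]
arm -75 wheel -0.15 miss px 25.3 [302.  201.3]
arm 45 wheel 0.47 miss px 0.8 [287.7 215.4]
arm 105 wheel 0.455 miss px 0.7 [290.9 240.8]
arm 165 wheel -0.15 miss px 5.5 [290.9 240.8]
red [([243, 150, 4, 9, 14], [244.2, 154.4]), ([257, 162, 13, 8, 78], [263.0, 165.4])]
t 11.63 tip in winder mm [-69.3 -11.1 168.8] F winder [-0.6 -0.   0. ]
rotvec tool [ 0.001 -0.     0.   ]
(-69, -7, 169) delta tool mm (aligned) [-0.3  4.1 -0.2]
```

Careful with the scale: shifts go in shares of 800 mm and turns go in shares of pi/2 rad. That gives: 0.0015 m / 0.8 = 0.0019.

Call:
{"op": "pendant", "data": {"moves": [{"pos": [0, 0.0019, 0]}, {"pos": [0, 0.0019, 0]}, {}, {}]}}

```text
time: 11.97
tool_pos: [0.4213, 0.3607, 0.3465]
tool_rot: [-3.141, -0.0, 2.851]
contact_force: [-0.9, -1.7, -0.3]
opening: 0.0005
grip_force: 0.7
```

Call:
{"op": "pendant", "data": {"moves": [{"pos": [0, 0.0019, 0]}, {}, {}]}}

```text
time: 12.22
tool_pos: [0.4217, 0.3621, 0.3464]
tool_rot: [-3.141, -0.0, 2.851]
contact_force: [-1.0, -2.2, -2.0]
opening: 0.0004
grip_force: 1.0
```

Call:
{"op": "pendant", "data": {"moves": [{"pos": [0, 0.0019, 0]}, {}, {}]}}

```text
time: 12.47
tool_pos: [0.4221, 0.363, 0.3464]
tool_rot: [-3.139, -0.001, 2.851]
contact_force: [-1.3, -5.6, -1.2]
opening: 0.0007
grip_force: 2.8
```

Run:
```python
from h import *
wheel(); red(); go((-69,-7,169))
```

```text
arm -15 wheel 0.8 miss px 17.6 [302.8 203.1]
arm -75 wheel -0.15 miss px 26.5 [302.8 203.1]
arm 45 wheel 0.53 miss px 0.8 [287.5 217.6]
arm 105 wheel 0.495 miss px 0.5 [291.5 240.8]
arm 165 wheel -0.15 miss px 4.9 [291.5 240.8]
red [([243, 150, 4, 9, 14], [244.2, 154.4]), ([257, 162, 12, 8, 76], [262.9, 165.2])]
t 12.57 tip in winder mm [-69.4  -6.3 168.3] F winder [ 0.4 -5.8 -1.4]
rotvec tool [-0.002 -0.001  0.   ]
(-69, -7, 169) delta tool mm (aligned) [-0.4 -0.7 -0.7]
```

Converted, 0.0015 m / 0.8 = 0.0019.

Call:
{"op": "pendant", "data": {"moves": [{"pos": [0, 0.0019, 0]}, {}, {}]}}

```text
time: 12.82
tool_pos: [0.4223, 0.3638, 0.3462]
tool_rot: [-3.137, -0.001, 2.851]
contact_force: [-2.2, -10.2, 0.3]
opening: 0.0004
grip_force: 5.1
```

Call:
{"op": "pendant", "data": {"moves": [{"pos": [0, -0.0075, 0]}, {"pos": [0, -0.0075, 0]}, {"pos": [0, 0, -0.0375]}, {"pos": [0, 0, -0.0438]}, {"pos": [0, 0, -0.0438]}, {"pos": [0.025, 0, 0]}, {"pos": [0.0375, 0, 0]}, {}]}}

```text
time: 13.48
tool_pos: [0.368, 0.3686, 0.448]
tool_rot: [3.139, -0.001, 2.853]
contact_force: [0.2, 1.0, -0.1]
opening: 0.0004
grip_force: 0.0
```

Run:
```python
from h import *; import cv2
wheel(); im=red()[130:250,210:350,::-1].astype(np.uint8); cv2.imwrite("pics/c6.png",cv2.resize(im,None,fx=5,fy=5,interpolation=3)); go((-120,-20,268))
```

```text
arm -15 wheel 0.535 miss px 0.2 [299.  178.2]
arm -75 wheel 0.535 miss px 0.2 [312.5 166.5]
arm 45 wheel 0.525 miss px 0.8 [287.5 217.5]
arm 105 wheel 0.475 miss px 0.0 [291.5 240.3]
arm 165 wheel -0.15 miss px 4.8 [291.5 240.3]
red [([243, 150, 4, 9, 14], [244.2, 154.4]), ([257, 162, 13, 8, 75], [263.1, 165.2])]
t 13.58 tip in winder mm [-119.8  -15.5  269.4] F winder [-0.2 -0.8  0. ]
rotvec tool [0.002 0.001 0.002]
(-120, -20, 268) delta tool mm (aligned) [ 0.2 -4.5  1.4]
```

View pics/c6.png

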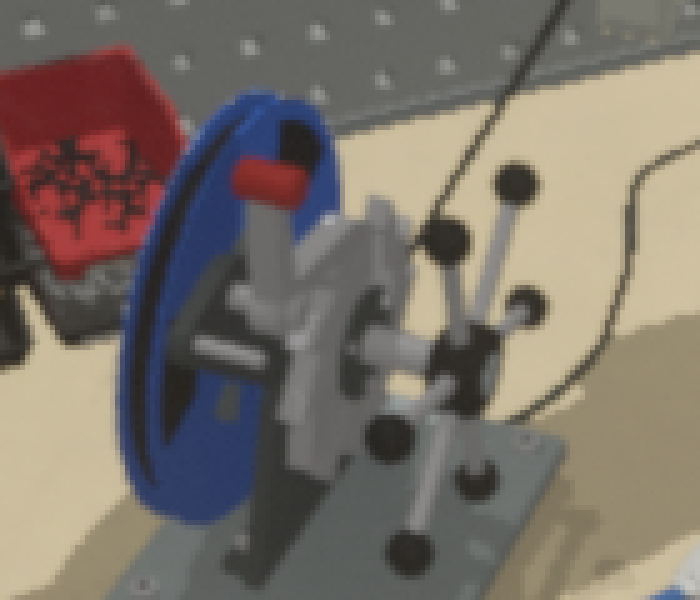

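The picture shows the lever upright, with the red end at crop (270,180), the nose down on the wheel and the wheel at about 0.52 rad. The push force rose to 10 N against the pawl without the wheel turning further. The arm is clear, so I'm handing in.

Converted, 0.02 m / 0.8 = 0.025.

Call:
{"op": "pendant", "data": {"moves": [{"pos": [0.025, 0, 0]}, {}, {}]}}

```text
time: 13.83
tool_pos: [0.3525, 0.3736, 0.4467]
tool_rot: [3.141, 0.0, 2.851]
contact_force: [-0.5, -0.1, 0.4]
opening: 0.0007
grip_force: 0.0
```

```bash
python3 -c "
from cell import robot
print(robot.hand_in())"
```

```text
the job is handed in; nothing more can be done
None
```

I let the reel back one notch and locked it again: the wheel reads about 0.52 rad, the pawl's nose is down at the tooth and the arm is clear; the job was handed in at about 14 s, and no verdict was returned.

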